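# Pulse a caramel tablet in the bayonet-lid grinder

## Task

Slide the casting frame's jaw open by its knob, lift the set caramel tablet out and drop it into the grinder's cup. Then let the lid's two ears down through the notches of the grinder's collar and turn the lid clockwise to the pulse position, half of its turn, where its grip bar points at the two dots; never let it go on to the lock click at the two bar marks. The pulse position springs back when released, so finish while still gripping the lid and holding it there, and leave the jar, the fan and the ring cutter standing where they are.

Things in the scene. Friction and masses are not known exactly. Their poses are not given: they have to be found in the camera images.
- casting_frame: Caramel casting frame, fixed: steel plate spanning x -74 to +60, y +-45, z 0 to 6 mm from its origin (underside). A fixed bar stands at its +x end (x 39.5 to 53.5, y +-30, up to z 24 mm). A U-shaped sliding jaw (two arms 10 mm wide, cross-piece at its -x end; 51 mm wide over all, up to z 24 mm) closes the other three sides of the caramel. The jaw slides to the frame's -x.
- frame_jaw (a joint): Sliding jaw, m: 0 closed round the caramel, 0.05 fully open (stop). Stays where it is left; friction about 2 N. Beyond 0.04 both arms are drawn clear of the caramel, whose two long sides are then free to grip.
- jaw_knob (a point): Top centre of the jaw's upright round black knob, 18 mm across, from z 24 (top of the jaw) to z 54 mm above the worktop. Travels with the jaw.
- caramel: Loose hard amber caramel tablet, 36 x 28 x 15 mm (its x, y, z), 25 g. Origin: centre of its underside. At the start it lies on the frame's plate at the frame's (20, 0, 6) mm, same axes, 1.5 mm of play all round, its top 3 mm below the jaw's top. To be gripped across its 28 mm width (y).
- grinder: Mill, fixed: round white housing with a black bayonet collar, 115 mm across, 114 mm tall. Origin: centre of its underside, z up. Cup: round bore 66 mm across, open on top, floor z 56 mm with a low blade up to z 67 mm. Collar: flat seat at z 100 mm, over it two ledges z 108 to 114 mm leaving an 80 mm opening, with two notches at +x and -x.
- grinder_seat (a point): Centre of the flat seat on which the lid's underside comes to rest, 100 mm above the grinder's origin, with the grinder's axes. Beware of the big sugar warmer behind the work, a plate on legs 165 mm tall whose nearest corner is at about x 0.57, y -0.10 m: pass well above it.
- collar_notch (a point): The notch at the grinder's +x: 45 mm from the axis, at the collar's top. It is 19 mm wide at the inner edge, 23 mm at radius 50 mm where it ends. Its twin lies across the axis (-x).
- pulse_dot (a point): One of the two white dots on top of the collar, 53 mm from the axis, 34 degrees clockwise (seen from above) from a notch; its twin lies across the axis. The lid's grip bar points at them in the pulse position.
- lock_mark (a point): One of the two short white bars on top of the collar, 65 degrees clockwise (seen from above) from a notch; its twin lies across the axis. The lid clicks fast when its grip bar points at them.
- lid: Loose dark steel lid with a black grip bar, 140 g, underside down. Origin: centre of its flat underside. Disc 74 mm across, 16 mm thick. Two ears at +x and -x, flush with the underside: 12 mm wide, 6 mm thick, out to 47 mm. Grip bar along x, in line with the ears: 60 long, 20 wide, z 16 to 42 mm. Either way fits: 3 mm play, 4 degrees in yaw; ears have 2 mm of height play under the ledges.
- switch_ring (a joint): Spring switch in the collar which the ears push round as the lid turns clockwise (yaw falling), rad: 0 at rest. Lid turn from the notches = this + 0.09. Pulse 0.50 (0.31 to 0.70 is good). From 0.87 click pins resist by some 0.2 N m; they click fast near 1.0 (over 0.97 counts as locked). Spring 0.1 N m at pulse turns the lid back if let go.
- isomalt_jar: Lidded jar of white grains, 81 mm wide, 163 mm tall, loose. Origin: centre of its underside. Leave alone.
- desk_fan: Small black fan on a round foot, 174 mm tall, 118 mm wide, loose. Origin: centre of its underside. Leave alone.
- ring_cutter: Tinned ring cutter, 52 mm across, 34 mm tall, loose. Origin: centre of its underside. Leave alone.

How it is judged:
On the way, in this order (a step that is already met when the one before it is completed fails the run):
1. the jaw is slid open with the caramel still lying in the frame (value of joint frame_jaw above 0.035 m and height (world z) of caramel below 0.012 m), for 0.1 s.
2. the caramel lies in the grinder's cup, let go (horizontal distance between caramel and grinder_seat below 0.03 m and z of caramel in the frame of grinder_seat between -0.05 and 0 m and contact force between the fingers and caramel below 0.1 N), for 0.2 s.
3. the lid sits on the seat with its ears in the notches (horizontal distance between lid and grinder_seat below 0.006 m and z of lid in the frame of grinder_seat between -0.003 and 0.0035 m and angle between lid's own z axis and vertical below 0.06 rad and angle between the x axis of lid and the x axis of grinder, either way round below 0.2 rad and value of joint switch_ring below 0.12 rad), for 0.1 s.
4. the lid is turned to the pulse position and held there by the gripper (value of joint switch_ring between 0.31 and 0.7 rad and contact force between the fingers and lid above 2 N), for 0.2 s.
At the end, for the whole second after the job is handed in: The gripper still holds the lid, which lies flat on the seat (within 3.5 mm in height, 6 mm sideways), the switch kept still between 0.31 and 0.70 rad (the bar within about 11 degrees of the dots); the caramel is in the cup, and the jar and fan stand upright (all of step 4 and horizontal distance between lid and grinder_seat below 0.006 m and z of lid in the frame of grinder_seat between -0.003 and 0.0035 m and angle between lid's own z axis and vertical below 0.06 rad and horizontal distance between caramel and grinder_seat below 0.03 m and z of caramel in the frame of grinder_seat between -0.05 and 0 m and velocity of joint switch_ring between -0.1 and 0.1 rad/s and height (world z) of isomalt_jar below 0.01 m and angle between each of isomalt_jar, desk_fan's own z axis and vertical below 0.1 rad); the arm keeps its last pose, push and grip.
It fails at once if the lid is turned on into the lock click (value of joint switch_ring above 0.97 rad).
It fails at once if the jar, the fan or the ring cutter is moved more than 3 cm (distance of any of isomalt_jar, desk_fan, ring_cutter from where it was at the start of the episode above 0.03 m).
It also fails if it takes over 72 s, if anything falls off the work surface, if the arm or the gripper's body presses on something with over 40 N, if the wrist force passes 120 N, or if a joint passes its speed limit or range.

## Robot

A 6-joint arm with a two-finger parallel gripper is mounted at the origin on a cart in front of the work surface, level with it; the furniture and walls round the work are solid. World frame = base frame: x ahead of the robot, y to its left, z up, the work surface at z = 0. Lengths are in m, angles in rad, forces in N, time in s.
With the tool pointing down it reaches from about 0.275 to 0.975 m from the base axis. Payload 8.4 kg.
Tool frame: the origin (TCP) lies at the very end of the fingers, on their centre line; the grasp point (between the pads) lies 19 mm behind it; z points along the fingers, y is the line along which they close (so a half turn about z gives the same grasp; the last joint's range is limited). The gripper opens to 92 mm and grips with 3 to 60 N. Pads are 20 mm wide; open, the fingers measure 128 mm over their backs; the gripper's body (75 mm by 189 mm) begins 69 mm behind the grasp point.
Start: joints at [1.105, 0.353, 1.633, -0, 1.155, -0.002], TCP at [0.28, 0.559, 0.19] pointing down, gripper open.
Joint ranges: [-2.63, 2.63], [-0.92, 2.1], [0.06, 2.66], [-1.3, 4.44], [0, 2.69], [-3.02, 3.02]. Speed limits (rad/s): [2.22, 2.22, 2.79, 3.14, 3.14, 3.14].

## Interface

Orientations are given as a unit quaternion [w, x, y, z].
In Python, from plant import r, snapshot, calibration, ticket, trace gives the robot as it stands.
- The arm moves only by the tool jog_arm, never from a script. Its argument "targets" is a list of rows, each a list of 3 entries, a list of its own where there are three numbers: the shift along the world's x, y, z in units of 25 mm (1.0 is 25 mm), then the turn, a rotation vector about the world's x, y, z in degrees, then the finger opening in mm, from 0 to 91.9. In form: [[[x, y, z], [rx, ry, rz], hand], ...]. A call has 1 to 10 rows; each row shifts and turns the commanded pose from where the row before left it; what a row does not reach is not made up. A row lasts 1/12 s, in which the tool goes at most 41.7 mm and 7.16 degrees, less where a joint would pass 70% of its speed; a pose out of reach is approached as far as the arm can. A call is refused whole if a number of a shift passes 1 or a number of a turn 7.16, either way. A call with a gripper value outside its range is refused whole. The fingers move at their own pace and stop on an object; "squeeze" is the grip in N (left out, the last holds). Time passes only in rows, so rows that do not move let the fingers close. It gives the time, the measured TCP pose, the force, the opening and the grip force at its end, in the units of the state.
- r.state(): the state, without advancing time (a new reading comes with each control period).
- snapshot(name): name is "scene" or "side" or "wrist"; returns (picture, depth): 420x560x3 uint8, red, green, blue; 420x560 float32, m along the optical axis (not along the pixel's ray), 0 where there is no reading.
- calibration(name): a dict with "fovy" (degrees; the focal length in pixels is half the picture's height over the tangent of half this angle, whatever the lens; pixels are square), "cx", "cy" (the principal point, pixels), "R" (3x3) and "t" (3): a world point X has camera coordinates R X + t. Camera axes: x right, y down, z forward; pixel columns grow to the right and rows downward; lengths in m; the calibration is good to about 2 mm. A picture is of the moment at which its call begins: read the wrist's pose just before it. calibration takes no time and is no camera call; for the wrist camera it gives the pose at the moment of the call.
- ticket.hand_in(): hands the job in; it is judged then, once.
Trained networks look in the newest picture that a camera, given by its name, has taken for a name from the list of things; names that differ only in an ending like _2 or _b are one class to them, and where a whole thing is asked for, a point or a joint stands for the part that bears it (a point fixed in the world has none). Each returns a list of dicts, best first, with "conf" (0 to 1); they miss things now and then, are a little off and sometimes report something else, mostly with a low value. They report only what shows in the picture. A call takes as long as a camera call.
- trace(target, camera): "mask" (420x560 bool, what is visible of it) and "extent" ([left, top, width, height] in pixels, round what is visible of it).
The state is a dict: "time": time; "qpos": joint angles; "joint_vel": joint speeds; "tau": joint torques, N m; "eef_pos": TCP position; "orientation": TCP orientation; "ft_force": force on the tool from outside, world axes, zero at the start; "moment": the same for the moment, N m; "opening": opening from 0.0 (shut) to 1.0 (fully open); "gripper_force": force on a finger pad.
Only numpy, scipy, OpenCV 4.12 (cv2) and the standard library are available. Lean on these libraries where they do the work, as an engineer would, in place of code of your own. Each camera call takes 0.05 s, during which the arm holds its last target. There are 200 camera calls.

## Working session

There is one attempt and no reset: what is moved stays moved. The work goes in short steps, Python scripts to look and compute and a tool call to move; the robot and the scene stay as the last step left them, time stands still between calls to the robot, and variables do not carry over. Pictures are saved under pics/ and viewed, at most 10 in all, crops included, and the job is handed in when it is done.

Besides the shell and the picture viewer there is one more tool, called as name(argument=value, ...), one argument or row to a line, values as JSON. jog_arm: Moves the arm, as the interface text tells. Its arguments: {"type":"object","properties":{"targets":{"type":"array"},"squeeze":{"type":"number"}},"required":["targets"]}

```bash
mkdir -p pics; cat > h.py <<'E'
import numpy as np, cv2
from plant import r, snapshot, calibration, ticket, trace
def pts(cal,depth,mask=None):
    f=depth.shape[0]/2/np.tan(np.radians(cal['fovy'])/2)
    v,u=np.nonzero((depth>0)&(mask if mask is not None else True))
    z=depth[v,u]; P=np.c_[(u-cal['cx'])/f*z,(v-cal['cy'])/f*z,z]
    return (P-np.array(cal['t']))@np.array(cal['R']),u,v
def save(n,img): cv2.imwrite('pics/'+n,img[...,::-1])
E
python3 - <<'E'
from h import *
print(r.state())
ims=[]
for n in ['scene','side']:
    c=calibration(n);im,d=snapshot(n);ims.append(im);print(n,c['fovy'],(-np.array(c['R']).T@c['t']).round(3))
    for t in ['casting_frame','jaw_knob','caramel','grinder','lid','isomalt_jar','desk_fan','ring_cutter']:
        for o in trace(t,n)[:2]:
            P,u,v=pts(c,d,o['mask'])
            if len(P): 
                top=P[P[:,2]>np.percentile(P[:,2],98)-0.004]
                print(n,t,round(o['conf'],2),o['extent'],'med',np.median(P,0).round(3),'lo',np.percentile(P,2,0).round(3),'hi',np.percentile(P,98,0).round(3),'top',top.mean(0).round(3))
save('a.png',ims[0]);save('b.png',ims[1])
E
```

```text
{'time': 0.0, 'qpos': array([ 1.10461402e+00,  3.53663965e-01,  1.63410617e+00,  9.72973210e-06,
        1.15519860e+00, -2.37503046e-03]), 'joint_vel': array([ 7.13386799e-04, -1.21699099e-03, -6.75172421e-04,  3.05926767e-04,
        1.77327002e-05,  1.47432084e-04]), 'tau': array([ 9.57253178e-04, -5.93841648e+01, -3.34221876e+01,  6.98087155e-02,
        2.32927658e-02, -1.21710677e-04]), 'eef_pos': array([0.27934823, 0.5585188 , 0.18896581]), 'orientation': array([-1.64050120e-04,  2.29832479e-01,  9.73229962e-01, -6.68209975e-04]), 'ft_force': array([-0.73677202, -0.12892604,  0.0465554 ]), 'moment': array([-0.02903152, -0.02105147, -0.00741399]), 'gripper_force': 0.0, 'opening': 0.9997237026972262}
scene 50.22272923102219 [ 0.041 -0.838  0.796]
scene casting_frame 0.64 [224.6, 174.6, 35.9, 26.2] med [0.535 0.323 0.007] lo [0.497 0.277 0.001] hi [0.588 0.405 0.047] top [0.542 0.341 0.049]
scene jaw_knob 0.64 [226.3, 207.8, 49.7, 58.6] med [0.425 0.004 0.081] lo [ 0.379 -0.021  0.008] hi [0.483 0.085 0.112] top [0.435 0.035 0.111]
scene jaw_knob 0.49 [234.3, 176.3, 18.9, 18.7] m
[... 1023 characters left out ...]
6 [198.8, 287.0, 57.0, 45.5] med [0.541 0.354 0.009] lo [0.5   0.286 0.002] hi [0.594 0.413 0.053] top [0.545 0.348 0.055]
side caramel 0.39 [233.5, 289.7, 7.9, 9.4] med [0.54  0.317 0.023] lo [0.53  0.303 0.018] hi [0.553 0.333 0.027] top [0.539 0.318 0.025]
side lid 0.56 [326.7, 168.3, 23.9, 16.8] med [ 0.458 -0.311  0.023] lo [ 0.431 -0.335  0.005] hi [ 0.491 -0.285  0.048] top [ 0.437 -0.268  0.081]
side isomalt_jar 0.8 [152.3, 265.5, 36.0, 66.4] med [0.642 0.463 0.12 ] lo [0.619 0.415 0.013] hi [0.686 0.481 0.167] top [0.656 0.443 0.165]
side desk_fan 0.64 [287.9, 127.0, 21.3, 24.6] med [ 0.62  -0.298  0.15 ] lo [ 0.583 -0.328  0.094] hi [ 0.658 -0.28   0.177] top [ 0.612 -0.304  0.175]
```

```bash
python3 - <<'E'
from h import *
a=cv2.imread('pics/a.png');b=cv2.imread('pics/b.png')
x=cv2.resize(a[120:340,180:440],None,fx=1.5,fy=1.5);y=cv2.resize(b[110:370,140:380],None,fx=1.5,fy=1.5)
o=np.zeros((max(x.shape[0],y.shape[0]),x.shape[1]+y.shape[1],3),np.uint8);o[:x.shape[0],:x.shape[1]]=x;o[:y.shape[0],x.shape[1]:]=y
cv2.imwrite('pics/c.png',o)
c=calibration('wrist');s=r.state();R=np.array(c['R']);print(R.round(2),(-R.T@c['t']-s['eef_pos']).round(3),c['fovy'])
E
```

```text
[[ 0.45  0.89  0.  ]
 [ 0.86 -0.43  0.26]
 [ 0.23 -0.12 -0.97]] [-0.066  0.033  0.195] 62.89664898593949
```

View pics/c.png

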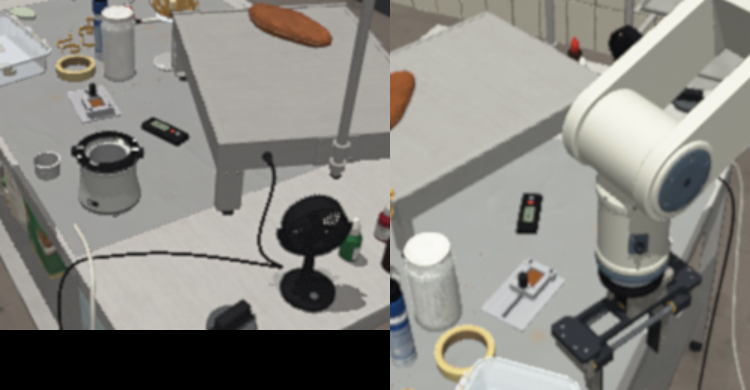

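jog_arm(
  targets=[
    [[0.5,-0.9,0.9],[0,0,0],91],
    [[0.8,-0.9,0.6],[0,0,0],91],
    [[1,-1,0.6],[0,0,0],91],
    [[1,-1,0.6],[0,0,0],91],
    [[1,-1,0.4],[0,0,0],91],
    [[1,-1,0],[0,0,0],91],
    [[1,-1,0],[0,0,0],91],
    [[1,-1,0],[0,0,0],91],
    [[1,-1,0],[0,0,0],91],
    [[1,-0.6,0],[0,0,0],91],
  ],
)

```text
time: 1.73
eef_pos: [0.5131, 0.3215, 0.2675]
orientation: [0.0, 0.23, 0.973, -0.0]
ft_force: [0.5, 0.7, -0.1]
opening: 0.99
gripper_force: 0.0
```

```bash
python3 - <<'E'
from h import *
s=r.state();print(s['time'],s['eef_pos'],s['orientation'],s['qpos'])
c=calibration('wrist');im,d=snapshot('wrist');save('w1.png',im);np.savez('w1.npz',im=im,d=d,**{k:np.array(v) for k,v in c.items()})
for t in ['casting_frame','jaw_knob','caramel']:
    for o in trace(t,'wrist')[:2]:
        P,u,v=pts(c,d,o['mask'])
        if len(P): print(t,round(o['conf'],2),o['extent'],np.median(P,0).round(4),np.percentile(P,2,0).round(3),np.percentile(P,98,0).round(3))
E
```

```text
1.7333 [0.51308969 0.32150974 0.26746808] [ 1.40789393e-04  2.30167432e-01  9.73151007e-01 -2.25817677e-04] [ 5.57611306e-01  2.59921738e-01  1.58744961e+00 -5.38360550e-04
  1.29434390e+00 -5.48538567e-01]
casting_frame 0.7 [251.8, 137.6, 108.4, 93.3] [0.5391 0.3535 0.0058] [0.497 0.283 0.003] [0.589 0.411 0.052]
jaw_knob 0.74 [269.0, 171.5, 43.4, 42.4] [0.5375 0.3385 0.0238] [0.514 0.303 0.01 ] [0.566 0.355 0.054]
jaw_knob 0.73 [1.1, 171.7, 110.0, 118.9] [0.439  0.0683 0.0788] [0.383 0.001 0.014] [0.486 0.091 0.113]
caramel 0.86 [268.2, 181.4, 34.4, 27.3] [0.5386 0.3192 0.0203] [0.525 0.302 0.016] [0.553 0.337 0.023]
```

View pics/w1.png

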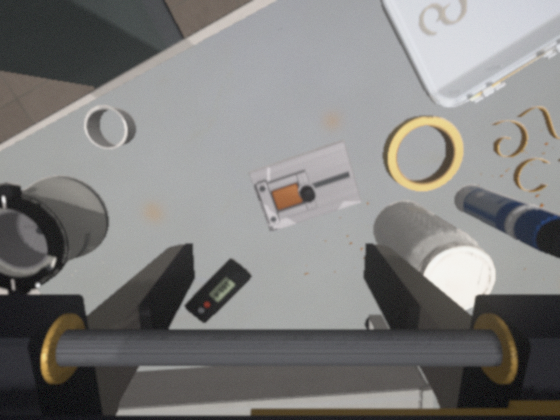

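```bash
python3 - <<'E'
from h import *
z=np.load('w1.npz');c={k:z[k] for k in ['fovy','cx','cy','R','t']};d=z['d'];im=z['im']
P,u,v=pts(c,d)
near=(abs(P[:,0]-.54)<.08)&(abs(P[:,1]-.345)<.09)
print('table z',np.median(P[near&(P[:,2]<.004),2]),'plate', np.median(P[near&(P[:,2]>.004)&(P[:,2]<.01),2]))
k=near&(P[:,2]>.047)&(P[:,2]<.06);print('knob top',P[k].mean(0),k.sum(),np.ptp(P[k],axis=0))
j=near&(P[:,2]>.004)&(P[:,2]<.06);
rc=cv2.minAreaRect((P[j,:2]*1000).astype(np.float32));print('plate rect',rc,cv2.boxPoints(rc))
j=near&(P[:,2]>.0215)&(P[:,2]<.027);
rc=cv2.minAreaRect((P[j,:2]*1000).astype(np.float32));print('upper',rc, j.sum())
hsv=cv2.cvtColor(im,cv2.COLOR_RGB2HSV);H=hsv[v,u]
j=near&(H[:,0]<18)&(H[:,1]>150)&(P[:,2]>.012)&(P[:,2]<.03)
rc=cv2.minAreaRect((P[j,:2]*1000).astype(np.float32));print('car',rc,P[j].mean(0),j.sum())
E
```

```text
table z 0.0004357551623606181 plate 0.005488521437624455
knob top [0.5547824  0.35925187 0.05294437] 194 [0.08453143 0.09711933 0.01242315]
plate rect ((555.6309204101562, 360.54400634765625), (164.5633087158203, 109.31246185302734), 82.07060241699219) [[490.14627 286.58905]
 [598.41364 271.5091 ]
 [621.1156  434.49896]
 [512.8482  449.57892]]
upper ((559.4945068359375, 363.97943115234375), (173.23033142089844, 67.24942016601562), 68.64895629882812) 1187
car ((542.58837890625, 319.0501708984375), (25.748992919921875, 17.57795524597168), 81.91651916503906) [0.54566393 0.31538659 0.02040466] 36
```

```bash
cat >> h.py <<'E'
def ray(c,uv,z):
    f=210/np.tan(np.radians(float(c['fovy']))/2);R=np.array(c['R']);C=-R.T@np.array(c['t'])
    uv=np.atleast_2d(uv);D=np.c_[(uv[:,0]-c['cx'])/f,(uv[:,1]-c['cy'])/f,np.ones(len(uv))]@R
    return C+D*((z-C[2])/D[:,2])[:,None]
E
python3 - <<'E'
from h import *
z=np.load('w1.npz');c={k:z[k] for k in ['fovy','cx','cy','R','t']};d=z['d'];im=z['im']
c1=calibration('wrist');im,d=snapshot('wrist')
P,u,v=pts(c,d,trace('casting_frame','wrist')[0]['mask'])
j=(P[:,2]>.003)&(P[:,2]<.009)
rc=cv2.minAreaRect((P[j,:2]*1000).astype(np.float32));print('plate',rc)
j=(P[:,2]>.047);print('knob',P[j].mean(0),np.median(P[j],0),np.ptp(P[j],axis=0),j.sum())
j=(P[:,2]>.021)&(P[:,2]<.027);rc=cv2.minAreaRect((P[j,:2]*1000).astype(np.float32));print('bars',rc)
print(ray(c,[[250,175],[345,143],[360,203],[272,230]],.006).round(4))
m=trace('caramel','wrist')[0]['mask'];vv,uu=np.nonzero(m);Q=ray(c,np.c_[uu,vv],.021);print(Q.mean(0))
save('w1z.png',cv2.resize(im[130:240,230:380],None,fx=5,fy=5,interpolation=cv2.INTER_CUBIC))
E
```

```text
plate ((544.9176635742188, 344.2880859375), (134.00767517089844, 90.0947494506836), 82.1891098022461)
knob [0.54409453 0.34424593 0.05329675] [0.5439982  0.34444374 0.05346406] [0.01735395 0.01692716 0.00832618] 165
bars ((541.7322998046875, 319.70489501953125), (71.45016479492188, 60.0091667175293), 82.01781463623047)
[[0.4961 0.2875 0.006 ]
 [0.5145 0.4181 0.006 ]
 [0.5977 0.4038 0.006 ]
 [0.5783 0.2787 0.006 ]]
[0.53993073 0.31805473 0.021     ]
```

View pics/w1z.png

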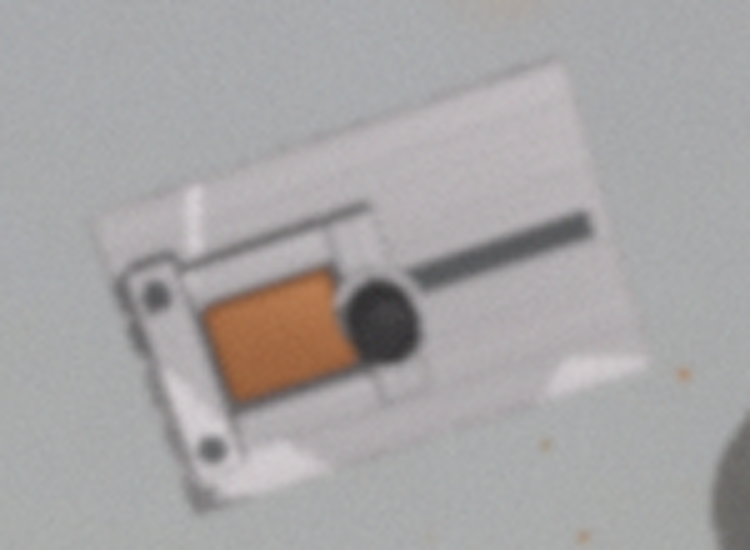

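jog_arm(
  targets=[
    [[0.32,0.23,-0.9],[0,0,4.7],60],
    [[0.32,0.23,-1],[0,0,4.7],60],
    [[0.31,0.23,-1],[0,0,4.7],60],
    [[0.31,0.22,-1],[0,0,4.7],60],
    [[0,0,-1],[0,0,0],60],
    [[0,0,-1],[0,0,0],60],
    [[0,0,-1],[0,0,0],60],
    [[0,0,-0.7],[0,0,0],60],
    [[0,0,0],[0,0,0],60],
    [[0,0,0],[0,0,0],60],
  ],
)

```text
time: 2.92
eef_pos: [0.5424, 0.3472, 0.0767]
orientation: [-0.001, 0.067, 0.998, -0.001]
ft_force: [0.1, -0.6, 0.8]
opening: 0.649
gripper_force: 0.0
```

jog_arm(
  squeeze=20,
  targets=[
    [[0.09,-0.12,-0.5],[0,0,0],60],
    [[0,0,-0.5],[0,0,0],60],
    [[0,0,-0.5],[0,0,0],60],
    [[0,0,-0.45],[0,0,0],60],
    [[0,0,0],[0,0,0],40],
    [[0,0,0],[0,0,0],10],
    [[0,0,0],[0,0,0],10],
    [[0,0,0],[0,0,0],10],
    [[0,0,0],[0,0,0],10],
  ],
)

```text
time: 3.67
eef_pos: [0.5463, 0.344, 0.0291]
orientation: [0.0, 0.068, 0.998, 0.0]
ft_force: [0.2, -0.7, -0.6]
opening: 0.316
gripper_force: 0.0
```

jog_arm(
  targets=[
    [[0,0,0],[0,0,0],10],
    [[0,0,0],[0,0,0],10],
    [[0,0,0],[0,0,0],10],
    [[0,0,0],[0,0,0],10],
    [[0.05,0.38,0],[0,0,0],10],
    [[0.05,0.37,0],[0,0,0],10],
    [[0.05,0.37,0],[0,0,0],10],
    [[0.05,0.37,0],[0,0,0],10],
    [[0.05,0.38,0],[0,0,0],10],
    [[0,0,0],[0,0,0],10],
  ],
)

```text
time: 4.5
eef_pos: [0.5533, 0.3924, 0.0295]
orientation: [0.001, 0.067, 0.998, 0.001]
ft_force: [0.3, 1.7, 5.7]
opening: 0.108
gripper_force: 3.3
```

jog_arm(
  targets=[
    [[0,0,0],[0,0,0],60],
    [[0,0,0],[0,0,0],60],
    [[0,0,0],[0,0,0],60],
    [[0,0,0.5],[0,0,0],60],
    [[0,-0.2,1],[0,0,0],60],
    [[0,-0.8,1],[0,0,0],60],
    [[0,-1,1],[0,0,0],60],
    [[0,-0.5,1],[0,0,0],60],
    [[0,0,0.5],[0,0,0],60],
    [[0,0,0],[0,0,0],60],
  ],
)

```text
time: 5.33
eef_pos: [0.5539, 0.3287, 0.1573]
orientation: [0.002, 0.068, 0.998, 0.002]
ft_force: [0.6, 0.6, 1.4]
opening: 0.652
gripper_force: 0.0
```

```bash
python3 - <<'E'
from h import *
s=r.state();print(s['time'],s['eef_pos'],s['orientation'],s['opening'])
c=calibration('wrist');im,d=snapshot('wrist')
P,u,v=pts(c,d,trace('casting_frame','wrist')[0]['mask'])
j=(P[:,2]>.003)&(P[:,2]<.009)
rc=cv2.minAreaRect((P[j,:2]*1000).astype(np.float32));print('plate',rc)
j=(P[:,2]>.047)&(P[:,2]<.06);print('knob',P[j].mean(0),j.sum())
for o in trace('jaw_knob','wrist')[:1]:
    Q,_,_=pts(c,d,o['mask']); j=(Q[:,2]>.047)&(Q[:,2]<.06);print('knob2',Q[j].mean(0),j.sum())
for o in trace('caramel','wrist')[:1]:
  vv,uu=np.nonzero(o['mask']);print(o['conf'],o['extent']);Q=ray(c,np.c_[uu,vv],.021);print('car',cv2.minAreaRect((Q[:,:2]*1000).astype(np.float32)));Q,_,_=pts(c,d,o['mask']);print(np.median(Q,0))
save('w2.png',im)
E
```

```text
5.3333 [0.55390952 0.32866359 0.15734581] [0.00228508 0.0684394  0.99765108 0.00177545] 0.6522211301954138
plate ((544.1896362304688, 346.363037109375), (133.9060516357422, 89.4100341796875), 82.1327896118164)
knob [0.55002058 0.39465562 0.05274133] 317
knob2 [nan nan nan] 0
0.64 [246.3, 167.2, 40.1, 32.1]
car ((538.9922485351562, 319.63336181640625), (34.45193862915039, 29.62040138244629), 82.33867645263672)
[0.53897031 0.31977366 0.02022843]<stdin>:9: RuntimeWarning: Mean of empty slice.
  ret = um.true_divide(
```

View pics/w2.png

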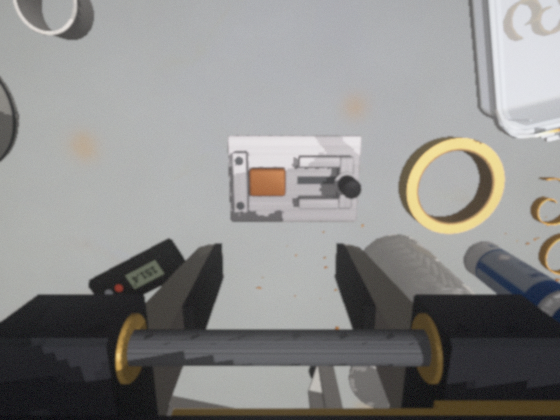

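jog_arm(
  targets=[
    [[-0.18,-0.13,0],[0,0,-7],50],
    [[-0.18,-0.13,0],[0,0,-7],50],
    [[-0.18,-0.13,0],[0,0,-7],50],
    [[0,0,0],[0,0,-7],50],
    [[0,0,0],[0,0,-7],50],
    [[0,0,0],[0,0,-7],50],
    [[0,0,0],[0,0,-7],50],
    [[0,0,0],[0,0,-7],50],
    [[0,0,0],[0,0,-7],50],
    [[0,0,0],[0,0,-7],50],
  ],
)

```text
time: 6.37
eef_pos: [0.5376, 0.3185, 0.1513]
orientation: [-0.001, 0.63, 0.777, -0.001]
ft_force: [0.6, -0.4, -1.1]
opening: 0.543
gripper_force: 0.0
```

jog_arm(
  targets=[
    [[0,0,-0.5],[0,0,-7],50],
    [[0,0,-0.5],[0,0,-7],50],
    [[0,0,-0.5],[0,0,-6],50],
    [[0,0,-0.5],[0,0,0],50],
    [[0,0,-0.5],[0,0,0],50],
    [[0,0,-0.5],[0,0,0],50],
    [[0,0,0],[0,0,0],50],
    [[0,0,0],[0,0,0],50],
  ],
)

```text
time: 7.03
eef_pos: [0.5379, 0.318, 0.0773]
orientation: [-0.0, 0.753, 0.658, -0.001]
ft_force: [-0.3, 1.1, -0.1]
opening: 0.544
gripper_force: 0.0
```

jog_arm(
  squeeze=20,
  targets=[
    [[0.1,0.04,-0.7],[0,0,0],50],
    [[0,0,-0.7],[0,0,0],50],
    [[0,0,-0.7],[0,0,0],50],
    [[0,0,-0.5],[0,0,0],50],
    [[0,0,0],[0,0,0],50],
    [[0,0,0],[0,0,0],15],
    [[0,0,0],[0,0,0],15],
    [[0,0,0],[0,0,0],15],
    [[0,0,0],[0,0,0],15],
    [[0,0,0],[0,0,0],15],
  ],
)

```text
time: 7.87
eef_pos: [0.5416, 0.3195, 0.0143]
orientation: [0.0, 0.753, 0.658, 0.001]
ft_force: [0.2, 0.3, 0.3]
opening: 0.203
gripper_force: 0.0
```

jog_arm(
  targets=[
    [[0,0,0],[0,0,0],15],
    [[0,0,0],[0,0,0],15],
    [[0,0,0],[0,0,0],15],
  ],
)

```text
time: 8.12
eef_pos: [0.5411, 0.3192, 0.0136]
orientation: [0.0, 0.753, 0.658, 0.0]
ft_force: [0.5, 0.1, -0.4]
opening: 0.163
gripper_force: 0.0
```

```bash
python3 - <<'E'
from h import *
s=r.state();print(s['eef_pos'],s['opening'],s['gripper_force'])
im,d=snapshot('wrist');c=calibration('side');im2,d2=snapshot('side')
o=trace('caramel','side');print([(q['conf'],q['extent'],np.median(pts(c,d2,q['mask'])[0],0).round(3)) for q in o])
o=trace('caramel','wrist');print([(q['conf'],q['extent']) for q in o])
a=cv2.resize(im2[250:360,170:280],(420,420),interpolation=cv2.INTER_CUBIC)
save('w3.png',np.hstack([cv2.resize(im,(380,285)),cv2.resize(a,(285,285))]))
E
```

```text
[0.54113299 0.31922175 0.01355243] 0.1629361479121192 0.0
[]
[(0.97, [253.2, 215.2, 49.5, 62.3])]
```

View pics/w3.png

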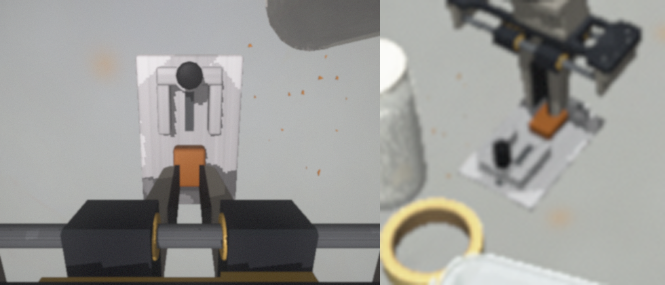

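```bash
python3 - <<'E'
from h import *
s=r.state();c=calibration('wrist');im,d=snapshot('wrist')
f=210/np.tan(np.radians(c['fovy'])/2)
def pr(X):
    p=np.array(c['R'])@X+c['t'];return (p[:2]/p[2]*f+[c['cx'],c['cy']]).round(1)
e=s['eef_pos'];print('tcp px',pr(e),'car centre px',pr(np.array([.5405,.319,.021])),pr(np.array([.5405,.335,.021])),pr(np.array([.5405,.301,.021])))
m=trace('caramel','wrist')[0]['mask'];P,u,v=pts(c,d,m)
print(np.median(P,0),np.percentile(P,3,0),np.percentile(P,97,0))
j=(P[:,2]>.017)&(P[:,2]<.025);print(cv2.minAreaRect((P[j,:2]*1000).astype(np.float32)))
P,u,v=pts(c,d)
for row in range(200,320,10):
    k=(v==row)&(u>215)&(u<340);print(row,[(int(a),*(b*1000).astype(int)) for a,b in zip(u[k][::15],P[k][::15])])
cv2.imwrite('pics/w4.png',cv2.resize(im[190:330,200:360,::-1],None,fx=4,fy=4))
E
```

```text
tcp px [279.5 245. ] car centre px [278.6 250.2] [274.8 224.1] [282.7 278.1]Traceback (most recent call last):
  File "<stdin>", line 7, in <module>
IndexError: list index out of range
```

```bash
python3 - <<'E'
from h import *
c=calibration('wrist');im,d=snapshot('wrist')
P,u,v=pts(c,d);G=np.zeros((420,560,3));G[v,u]=P*1000
for row in range(205,300,8):
    print(row,' '.join('%d,%d,%d'%tuple(G[row,x]) for x in range(235,325,8)))
cv2.imwrite('pics/w4.png',cv2.resize(im[190:330,200:360,::-1],None,fx=4,fy=4))
E
```

```text
205 517,345,5 522,345,6 526,344,5 531,343,5 536,343,6 541,341,4 546,341,5 551,340,5 555,340,6 560,339,4 565,338,5 570,338,4
213 516,340,4 521,339,4 526,339,4 531,338,5 535,338,5 540,337,4 545,336,4 550,336,5 555,335,6 560,334,6 564,334,5 569,333,4
221 515,335,5 520,334,5 525,334,6 531,337,19 536,337,20 540,336,20 545,335,19 549,335,19 554,334,19 559,329,4 564,329,6 569,328,5
229 514,330,4 519,329,3 524,329,6 530,332,19 535,332,20 540,331,20 544,331,20 549,330,20 553,330,20 558,324,5 563,324,6 568,322,5
237 513,325,5 518,324,4 523,323,4 530,328,20 534,327,20 539,327,21 544,326,19 548,325,19 553,324,18 558,319,5 563,318,5 568,317,5
245 512,319,5 518,319,6 527,330,39 531,331,40 534,323,21 538,321,19 543,321,19 548,320,19 552,328,41 556,326,38 562,313,6 567,312,5
253 511,314,4 524,331,50 528,331,50 532,331,53 533,318,20 538,317,20 542,316,19 547,316,20 551,328,52 555,327,51 559,326,50 567,307,5
261 522,332,61 525,331,61 529,331,61 533,330,61 532,312,19 537,312,20 542,311,20 546,310,19 551,328,62 554,327,60 558,327,61 562,326,61
269 523,332,70 526,332,70 530,331,69 533,331,71 531,307,19 536,306,19 541,307,21 546,305,20 550,328,69 554,328,71 557,328,71 561,326,69
277 524,332,78 527,331,78 530,331,79 534,331,78 531,301,18 535,300,17 540,300,18 545,299,18 550,329,79 553,328,78 556,328,78 560,327,78
285 525,332,86 528,332,86 531,331,84 534,330,84 530,298,22 535,298,22 540,298,25 544,297,24 549,328,85 553,328,85 556,328,86 559,327,85
293 525,332,92 528,331,91 531,331,91 534,329,88 529,293,22 534,293,23 539,293,24 544,292,23 549,328,91 552,327,90 555,328,92 558,328,93
```

View pics/w4.png

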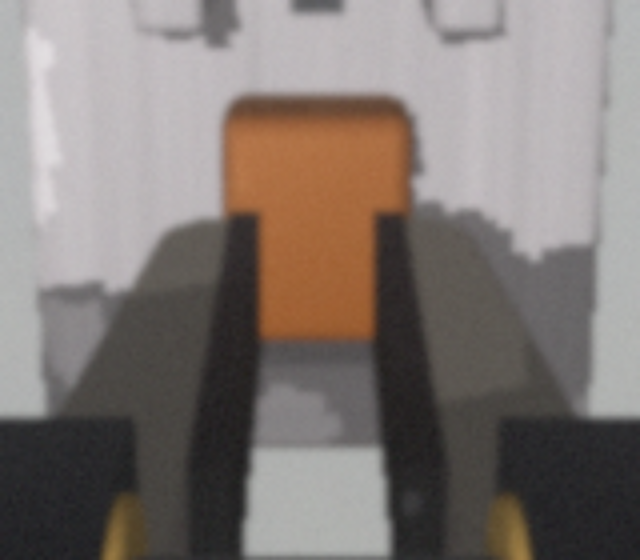

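jog_arm(
  targets=[
    [[0,0,0],[0,0,0],50],
    [[0,0,0],[0,0,0],50],
    [[0,0,0],[0,0,0],50],
    [[0,0,0],[0,0,0],50],
    [[0,0,0],[0,0,0],50],
    [[0,0,-0.2],[0,0,0],50],
    [[0,0,-0.2],[0,0,0],50],
    [[0,0,-0.2],[0,0,0],50],
    [[0,0,0],[0,0,0],50],
    [[0,0,0],[0,0,0],50],
  ],
)

```text
time: 9.3
eef_pos: [0.5406, 0.319, -0.0023]
orientation: [-0.0, 0.753, 0.658, -0.001]
ft_force: [1.1, 0.2, -0.5]
opening: 0.543
gripper_force: 0.0
```

```bash
python3 - <<'E'
from h import *
s=r.state();print(s['eef_pos'],s['opening'],s['ft_force'])
c=calibration('wrist');im,d=snapshot('wrist')
P,u,v=pts(c,d);G=np.zeros((420,560,3));G[v,u]=P*1000
for row in range(215,300,8):
    print(row,' '.join('%d,%d,%d'%tuple(G[row,x]) for x in range(195,365,9)))
E
```

```text
[ 0.54063834  0.31897515 -0.00226654] 0.5427089846365007 [ 1.07347544  0.16902327 -0.45176305]
215 494,345,0 500,345,4 506,344,4 511,344,5 516,343,5 521,342,5 526,342,5 531,341,5 536,340,5 541,340,5 546,339,6 551,338,4 556,338,6 561,337,5 566,336,6 571,336,6 576,335,5 581,334,5 586,333,5
223 493,340,0 500,340,5 505,340,5 510,339,4 515,339,6 520,338,5 525,337,5 531,339,13 536,338,14 541,338,14 546,337,13 550,336,14 555,334,10 561,332,4 566,331,4 571,331,6 576,330,5 581,329,5 586,328,2
231 492,335,0 498,335,3 504,335,6 509,334,5 514,334,5 519,333,5 524,332,5 531,336,20 536,336,20 540,335,18 545,334,20 550,333,19 555,332,18 560,327,5 565,326,4 570,326,4 576,325,4 580,325,5 587,322,0
239 491,330,0 498,331,4 503,330,5 508,330,6 514,329,6 519,328,6 524,328,6 530,332,20 535,331,20 540,331,20 545,330,21 549,329,20 554,328,19 560,323,5 565,321,4 570,321,5 575,320,5 580,320,5 586,317,1
247 490,325,0 497,326,4 508,333,26 513,333,28 516,330,22 518,323,5 523,323,5 530,327,19 534,327,19 539,326,20 544,325,19 549,325,20 554,324,20 559,318,5 564,317,6 567,325,27 572,324,26 576,323,26 586,312,1
255 4
[... 545 characters left out ...]
 552,310,19 557,302,5 563,302,5 565,318,39 567,326,57 571,324,55 574,325,56
279 508,334,65 511,333,64 515,333,65 0,0,0 514,314,27 514,304,6 519,302,4 527,309,19 532,308,20 537,308,20 542,307,20 546,306,20 551,306,20 557,297,5 562,297,5 564,313,39 566,325,63 569,325,64 573,325,64
287 509,334,72 513,333,71 516,333,72 515,324,55 511,304,16 515,303,15 520,302,15 525,301,14 531,301,16 536,301,15 541,300,15 546,299,15 551,298,15 556,298,15 561,297,15 564,310,40 565,322,63 568,326,71 571,325,71
295 511,334,78 514,333,77 516,331,74 514,320,54 511,303,23 516,302,22 521,302,23 526,301,22 531,300,23 0,0,0 540,299,23 545,298,23 550,297,22 555,297,22 560,296,23 563,307,42 565,319,64 567,326,77 570,326,79
```

jog_arm(
  targets=[
    [[0,0,-0.16],[0,0,0],50],
    [[0,0,-0.16],[0,0,0],50],
    [[0,0,-0.14],[0,0,0],50],
    [[0,0,0],[0,0,0],15],
    [[0,0,0],[0,0,0],15],
    [[0,0,0],[0,0,0],15],
    [[0,0,0],[0,0,0],15],
    [[0,0,0],[0,0,0],15],
    [[0,0,0],[0,0,0],15],
    [[0,0,0],[0,0,0],15],
  ],
)

```text
time: 10.18
eef_pos: [0.5411, 0.3192, -0.013]
orientation: [0.0, 0.753, 0.658, 0.0]
ft_force: [-0.4, -0.3, 0.2]
opening: 0.305
gripper_force: 20.0
```

jog_arm(
  targets=[
    [[0,0,0.3],[0,0,0],15],
    [[0,0,0.6],[0,0,0],15],
    [[0,0,0.9],[0,0,0],15],
    [[0,0,1],[0,0,0],15],
    [[0,0,1],[0,0,0],15],
    [[0,0,1],[0,0,0],15],
    [[0,-0.3,1],[0,0,0],15],
    [[-0.2,-0.6,1],[0,0,0],15],
    [[-0.3,-0.8,0.9],[0,0,0],15],
    [[-0.3,-0.8,0.5],[0,0,0],15],
  ],
)

```text
time: 11.02
eef_pos: [0.5218, 0.2568, 0.1953]
orientation: [0.0, 0.753, 0.658, 0.002]
ft_force: [-0.4, 0.4, -0.2]
opening: 0.302
gripper_force: 20.0
```

jog_arm(
  targets=[
    [[-0.35,-1,0],[0,0,0],15],
    [[-0.35,-1,0],[0,0,0],15],
    [[-0.35,-1,0],[0,0,0],15],
    [[-0.35,-1,0],[0,0,0],15],
    [[-0.35,-1,0],[0,0,0],15],
    [[-0.35,-1,0],[0,0,0],15],
    [[-0.35,-1,0],[0,0,0],15],
    [[-0.35,-1,0],[0,0,0],15],
    [[-0.35,-1,0],[0,0,0],15],
    [[-0.35,-1,0],[0,0,0],15],
  ],
)

```text
time: 11.85
eef_pos: [0.4329, 0.0057, 0.1926]
orientation: [0.0, 0.753, 0.658, 0.0]
ft_force: [-0.1, -0.5, 0.2]
opening: 0.301
gripper_force: 20.0
```

jog_arm(
  targets=[
    [[0,-1,0],[0,0,0],15],
    [[0,-1,0],[0,0,0],15],
    [[0,0,0],[0,0,0],15],
    [[0,0,0],[0,0,0],15],
    [[0,0,0],[0,0,0],15],
  ],
)

```text
time: 12.27
eef_pos: [0.4336, -0.043, 0.1923]
orientation: [0.0, 0.754, 0.657, 0.0]
ft_force: [-0.8, -0.0, -0.2]
opening: 0.303
gripper_force: 20.0
```

```bash
cat >> h.py <<'E'
def circ(XY):
    A=np.c_[2*XY,np.ones(len(XY))];k=np.linalg.lstsq(A,(XY**2).sum(1),rcond=None)[0];return k[:2],np.sqrt(k[2]+k[:2]@k[:2])
E
python3 - <<'E'
from h import *
s=r.state();print(s['time'],s['eef_pos'],s['opening'],s['gripper_force'],s['qpos'])
c=calibration('wrist');im,d=snapshot('wrist');save('w5.png',im);np.savez('w5.npz',im=im,d=d,**{k:np.array(v) for k,v in c.items()})
for t in ['grinder','collar_notch','pulse_dot','lock_mark']:
  for o in trace(t,'wrist')[:2]:
    P,u,v=pts(c,d,o['mask']);k=(P[:,2]>.106)&(P[:,2]<.12)
    print(t,o['conf'],o['extent'],P[k].mean(0),np.percentile(P[k],[1,99],axis=0).round(4).tolist())
E
```

```text
12.2667 [ 0.43357987 -0.04297263  0.19227063] 0.30333595150093107 20.000005960464478 [-1.02557962e-01  4.82296326e-02  2.01409459e+00  4.20175317e-04
  1.07889966e+00  3.37909250e-02]
grinder 0.92 [188.7, 33.6, 153.7, 152.6] [0.43203773 0.03969421 0.10878337] [[0.3782, -0.0151, 0.1062], [0.4875, 0.0905, 0.1149]]
collar_notch 0.62 [185.0, 31.3, 159.1, 153.7] [0.43205117 0.03899018 0.10885161] [[0.3777, -0.0183, 0.1062], [0.4885, 0.0903, 0.1148]]
pulse_dot 0.93 [182.4, 30.0, 160.1, 157.9] [0.43217416 0.03891756 0.10879252] [[0.378, -0.0184, 0.1062], [0.4881, 0.0905, 0.1149]]
lock_mark 0.76 [184.1, 35.4, 158.0, 151.0] [0.4320669  0.03930076 0.10885705] [[0.3777, -0.0174, 0.1062], [0.4885, 0.0911, 0.1148]]
```

View pics/w5.png

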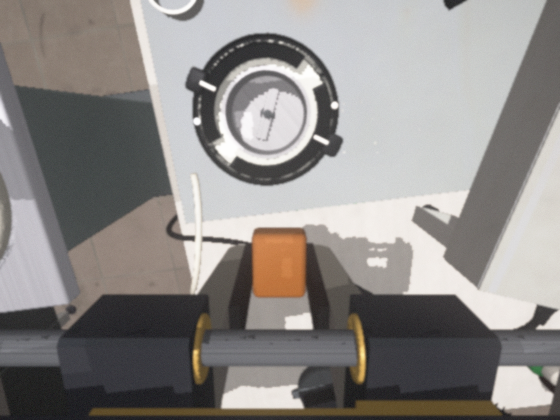

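```bash
python3 - <<'E'
from h import *
z=np.load('w5.npz');c={k:z[k] for k in ['fovy','cx','cy','R','t']};d=z['d'];im=z['im']
g=im.min(2).astype(float)
def cen(u0,v0,w=6):
    p=g[v0-w:v0+w+1,u0-w:u0+w+1];vv,uu=np.nonzero(p>130);wt=p[vv,uu]-130
    return [u0-w+(uu*wt).sum()/wt.sum(),v0-w+(vv*wt).sum()/wt.sum()]
D=ray(c,[cen(334,104,4),cen(197,121,4)],.114);B=ray(c,[cen(322,140),cen(208,85)],.114)
for n,Q in (('dots',D),('bars',B),('notch',ray(c,[[310,72],[225,148]],.107))):
    e=Q[0]-Q[1];print(n,Q.round(4)[:,:2].tolist(),'mid',Q.mean(0).round(4),'len',np.hypot(*e[:2]).round(4),'ang',np.degrees(np.arctan2(e[1],e[0])).round(1))
P,u,v=pts(c,d);k=(P[:,2]>.110)&(P[:,2]<.118)&(np.hypot(P[:,0]-.433,P[:,1]-.037)<.07)
rr=np.hypot(P[k,0]-.433,P[k,1]-.037);th=np.arctan2(P[k,1]-.037,P[k,0]-.433)
out=[];inn=[]
for b in range(72):
    q=P[k][(th>=-np.pi+b*np.pi/36)&(th<-np.pi+(b+1)*np.pi/36)]
    if len(q)>3:
        w=np.hypot(q[:,0]-.433,q[:,1]-.037);
        out.append(q[w.argmax()]);inn.append(q[w.argmin()])
out=np.array(out);inn=np.array(inn);print('top z',np.median(P[k,2]))
for Q in (out,inn):
    Q=Q[:,:2]
    for _ in range(4):
        C,R=circ(Q);e=abs(np.hypot(*(Q-C).T)-R);Q=Q[e<max(.002,np.percentile(e,80))]
    print(C.round(4),R.round(4),len(Q))
# lid from scene
c=calibration('scene');im,d=snapshot('scene')
for o in trace('lid','scene')[:2]:
    P,_,_=pts(c,d,o['mask']);print('lid',o['conf'],o['extent'],np.median(P,0),np.percentile(P,[2,98],axis=0).round(3))
E
```

```text
dots [[0.4864, 0.0342], [0.3803, 0.0369]] mid [0.4333 0.0356 0.114 ] len 0.1062 ang -1.5
bars [[0.474, 0.0096], [0.3938, 0.0607]] mid [0.4339 0.0352 0.114 ] len 0.0952 ang -32.5
notch [[0.4714, 0.0606], [0.3972, 0.0132]] mid [0.4343 0.0369 0.107 ] len 0.088 ang 32.6
top z 0.11266268022569945
[0.4331 0.0356] 0.0566 61
[0.4332 0.0356] 0.0503 56
lid 0.72 [318.2, 323.6, 32.2, 28.5] [ 0.44904776 -0.33354289  0.01614843] [[ 0.419 -0.359  0.001]
 [ 0.487 -0.295  0.042]]
```

jog_arm(
  targets=[
    [[0,0.8,0],[0,0,0],15],
    [[0,0.8,0],[0,0,0],15],
    [[0,0.8,0],[0,0,0],15],
    [[0,0.74,0],[0,0,0],15],
    [[0,0,-0.7],[0,0,0],15],
    [[0,0,-0.7],[0,0,0],15],
    [[0,0,-0.7],[0,0,0],15],
    [[0,0,-0.6],[0,0,0],15],
    [[0,0,0],[0,0,0],15],
    [[0,0,0],[0,0,0],15],
  ],
)

```text
time: 13.45
eef_pos: [0.433, 0.0354, 0.1241]
orientation: [-0.001, 0.753, 0.658, -0.001]
ft_force: [0.4, 0.2, -0.1]
opening: 0.302
gripper_force: 20.0
```

jog_arm(
  targets=[
    [[0,0,-0.5],[0,0,0],15],
    [[0,0,-0.5],[0,0,0],15],
    [[0,0,-0.5],[0,0,0],15],
    [[0,0,-0.25],[0,0,0],15],
    [[0,0,0],[0,0,0],15],
    [[0,0,0],[0,0,0],15],
    [[0,0,0],[0,0,0],38],
    [[0,0,0],[0,0,0],38],
    [[0,0,0],[0,0,0],38],
    [[0,0,0],[0,0,0],38],
  ],
)

```text
time: 14.28
eef_pos: [0.4339, 0.0353, 0.0811]
orientation: [0.0, 0.753, 0.658, 0.0]
ft_force: [0.0, -0.2, -0.4]
opening: 0.413
gripper_force: 0.0
```

jog_arm(
  targets=[
    [[0,0,0.5],[0,0,0],38],
    [[0,0,1],[0,0,0],38],
    [[0,0,1],[0,0,0],38],
    [[0,0,1],[0,0,0],38],
    [[0,-0.5,1],[0,0,0],38],
    [[0,-1,0.5],[0,0,0],38],
    [[0,-1,0],[0,0,0],38],
    [[0,-1,0],[0,0,0],38],
    [[0,0,0],[0,0,0],38],
  ],
)

```text
time: 15.03
eef_pos: [0.4338, -0.0552, 0.2064]
orientation: [0.001, 0.754, 0.657, 0.0]
ft_force: [0.1, 1.0, 0.1]
opening: 0.415
gripper_force: 0.0
```

```bash
python3 - <<'E'
from h import *
s=r.state();print(s['time'],s['eef_pos'],s['opening'],s['qpos'])
c=calibration('wrist');im,d=snapshot('wrist')
for t in ['caramel','lid']:
  for o in trace(t,'wrist')[:2]:
    P,u,v=pts(c,d,o['mask'])
    print(t,o['conf'],o['extent'],P.mean(0),np.percentile(P,[1,99],axis=0).round(4).tolist())
E
```

```text
15.0333 [ 0.43380298 -0.05521101  0.20635343] 0.4152566983182781 [-1.28882921e-01  3.39591262e-02  1.99506144e+00 -1.44588917e-03
  1.11105605e+00  8.92055103e-03]
caramel 0.62 [246.9, 79.2, 34.6, 41.8] [0.43353905 0.03587943 0.08131425] [[0.4195, 0.0189, 0.0791], [0.4472, 0.0534, 0.0833]]
```

```bash
python3 - <<'E'
from h import *
c=calibration('scene');im,d=snapshot('scene')
o=trace('lid','scene')[0];P,_,_=pts(c,d,o['mask'])
k=(P[:,2]>.036)&(P[:,2]<.046);Q=P[k,:2];print(k.sum(),Q.mean(0));print(cv2.minAreaRect((Q*1000).astype(np.float32)))
w,V=np.linalg.eigh(np.cov(Q.T));print(np.degrees(np.arctan2(V[1,1],V[0,1])),np.sqrt(w)*3.46)
k=(P[:,2]>.012)&(P[:,2]<.019);print(P[k].mean(0),np.percentile(P[k],[1,99],axis=0))
x,y,w,h=map(int,o['extent']);save('l.png',cv2.resize(im[y-15:y+h+15,x-15:x+w+15],None,fx=6,fy=6,interpolation=cv2.INTER_CUBIC))
E
```

```text
211 [ 0.45446868 -0.32559183]
((456.9010925292969, -323.9488830566406), (60.91837692260742, 21.19070816040039), 11.413459777832031)
-169.16263480466156 [0.0197133  0.05953906]
[ 0.45287768 -0.33275772  0.01533223] [[ 0.42144854 -0.35830381  0.01229947]
 [ 0.49028821 -0.29106506  0.01878505]]
```

View pics/l.png

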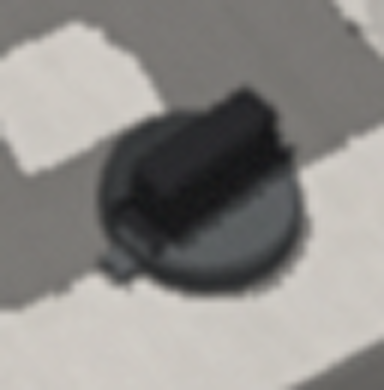

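jog_arm(
  targets=[
    [[0.05,-0.6,0],[0,0,6.8],50],
    [[0.05,-0.6,0],[0,0,6.8],50],
    [[0.05,-0.7,0],[0,0,6.8],50],
    [[0.05,-0.7,0],[0,0,6.8],50],
    [[0.05,-0.7,0],[0,0,6.8],50],
    [[0.05,-0.7,0],[0,0,6.8],50],
    [[0.05,-0.7,0],[0,0,6.8],50],
    [[0.05,-0.7,0],[0,0,6.8],50],
    [[0.05,-0.7,0],[0,0,6.8],50],
    [[0.05,-0.7,0],[0,0,6.8],50],
  ],
)

```text
time: 16.12
eef_pos: [0.4464, -0.2221, 0.2055]
orientation: [-0.0, 0.253, 0.967, 0.0]
ft_force: [1.1, 1.4, -0.1]
opening: 0.542
gripper_force: 0.0
```

jog_arm(
  targets=[
    [[0.05,-0.7,0],[0,0,6.8],50],
    [[0.05,-0.7,0],[0,0,6.8],50],
    [[0.05,-0.7,0],[0,0,6.8],50],
    [[0.05,-0.7,0],[0,0,6.8],50],
    [[0.05,-0.5,0],[0,0,6.8],50],
    [[0,0,0],[0,0,6.8],50],
    [[0,0,0],[0,0,0],50],
    [[0,0,0],[0,0,0],50],
  ],
)

```text
time: 16.78
eef_pos: [0.4526, -0.3039, 0.2054]
orientation: [-0.0, -0.095, 0.996, 0.0]
ft_force: [0.1, 0.1, -0.5]
opening: 0.545
gripper_force: 0.0
```

```bash
python3 - <<'E'
from h import *
s=r.state();print(s['time'],s['eef_pos'],s['orientation'],s['opening'],s['qpos'])
q=s['orientation'];print('yaw',np.degrees(2*np.arctan2(q[2],q[1]))-90)
c=calibration('wrist');im,d=snapshot('wrist')
for o in trace('lid','wrist')[:2]:
    P,u,v=pts(c,d,o['mask']);k=(P[:,2]>.036)&(P[:,2]<.046)
    print(o['conf'],o['extent'],k.sum(),P[k].mean(0),cv2.minAreaRect((P[k,:2]*1000).astype(np.float32)))
    k=P[:,2]<.02; print(cv2.minEnclosingCircle((P[k,:2]*1000).astype(np.float32)))
save('w6.png',im)
E
```

```text
16.7833 [ 0.4525754  -0.30390729  0.20537804] [-2.25153341e-04 -9.46341103e-02  9.95512042e-01  3.31099322e-04] 0.5451099132321972 [-5.94255776e-01  2.14028579e-01  1.78730470e+00  2.47315751e-04
  1.14102798e+00 -2.35470712e+00]
yaw 100.86052287842858
0.83 [228.9, 141.3, 66.9, 80.7] 1015 [ 0.45575827 -0.32269072  0.040843  ] ((456.741455078125, -322.86688232421875), (58.97090148925781, 19.67998504638672), 10.308341026306152)
((457.1736755371094, -323.1304626464844), 46.9918212890625)
```

jog_arm(
  targets=[
    [[0.17,-0.76,0],[0,0,0],50],
    [[0,0,-0.9],[0,0,0],50],
    [[0,0,-1],[0,0,0],50],
    [[0,0,-1],[0,0,0],50],
    [[0,0,-1],[0,0,0],50],
    [[0,0,-1],[0,0,0],50],
    [[0,0,-0.8],[0,0,0],50],
    [[0,0,-0.5],[0,0,0],50],
    [[0,0,0],[0,0,0],50],
    [[0,0,0],[0,0,0],50],
  ],
)

```text
time: 17.72
eef_pos: [0.4564, -0.3231, 0.0504]
orientation: [-0.0, -0.096, 0.995, 0.0]
ft_force: [-0.4, -0.6, 1.0]
opening: 0.543
gripper_force: 0.0
```

```bash
python3 - <<'E'
from h import *
s=r.state();q=s['orientation'];print(s['eef_pos'],'yaw',np.degrees(2*np.arctan2(q[2],q[1]))-90)
c=calibration('wrist');im,d=snapshot('wrist')
for o in trace('lid','wrist')[:1]:
    P,u,v=pts(c,d,o['mask']);k=(P[:,2]>.036)&(P[:,2]<.046)
    print(o['conf'],o['extent'],k.sum(),cv2.minAreaRect((P[k,:2]*1000).astype(np.float32)))
    k=P[:,2]<.02; print(cv2.minEnclosingCircle((P[k,:2]*1000).astype(np.float32)))
# fingertip lowest points near TCP
P,u,v=pts(c,d);e=s['eef_pos'];w=P-e;yv=np.array([np.cos(np.radians(100.9)),np.sin(np.radians(100.9))])
l=w[:,:2]@yv;a=w[:,:2]@np.array([yv[1],-yv[0]])
for sgn in (1,-1):
    k=(abs(a)<.02)&(l*sgn>.022)&(l*sgn<.05)&(P[:,2]>.05);print('tip',sgn,k.sum(),np.sort(P[k,2])[:30:5].round(4),'inner',np.percentile(abs(l[k]),2),'ref tcp z',e[2])
E
```

```text
[ 0.45643632 -0.3230778   0.05043678] yaw 100.96252444165182
0.75 [224.5, 161.8, 106.7, 122.9] 2750 ((456.5862731933594, -322.6296081542969), (59.28251647949219, 19.81984519958496), 10.238780975341797)
((458.3787841796875, -318.0620422363281), 48.36071014404297)
tip 1 8889 [0.0736 0.0747 0.0752 0.0754 0.0756 0.0758] inner 0.02520967364144049 ref tcp z 0.05043677688280579
tip -1 8816 [0.0736 0.0741 0.075  0.0753 0.0757 0.0759] inner 0.024477349372479903 ref tcp z 0.05043677688280579
```

jog_arm(
  squeeze=30,
  targets=[
    [[0,0,-0.5],[0,0,-0.7],50],
    [[0,0,-0.5],[0,0,0],50],
    [[0,0,-0.5],[0,0,0],50],
    [[0,0,-0.4],[0,0,0],50],
    [[0,0,-0.25],[0,0,0],50],
    [[0,0,0],[0,0,0],10],
    [[0,0,0],[0,0,0],10],
    [[0,0,0],[0,0,0],10],
    [[0,0,0],[0,0,0],10],
    [[0,0,0],[0,0,0],10],
  ],
)

```text
time: 18.65
eef_pos: [0.4569, -0.324, -0.0026]
orientation: [0.0, -0.09, 0.996, -0.0]
ft_force: [0.1, 0.2, 1.0]
opening: 0.214
gripper_force: 30.0
```

jog_arm(
  targets=[
    [[0,0,0],[0,0,0],10],
    [[0,0,0],[0,0,0],10],
    [[0,0,0],[0,0,0],10],
  ],
)

```text
time: 18.9
eef_pos: [0.4569, -0.324, -0.0026]
orientation: [0.0, -0.09, 0.996, -0.0]
ft_force: [0.0, 0.2, 5.7]
opening: 0.218
gripper_force: 30.0
```

jog_arm(
  targets=[
    [[0,0,0.3],[0,0,0],10],
    [[0,0,0.6],[0,0,0],10],
    [[0,0,0.9],[0,0,0],10],
    [[0,0,1],[0,0,0],10],
    [[0,0,1],[0,0,0],10],
    [[0,0,1],[0,0,0],10],
    [[0,0,1],[0,0,0],10],
    [[0,0.3,1],[0,0,0],10],
    [[0,0.6,0.8],[0,0,0],10],
    [[-0.1,0.9,0.4],[0,0,3],10],
  ],
)

```text
time: 19.73
eef_pos: [0.4552, -0.2799, 0.2]
orientation: [0.001, -0.115, 0.993, -0.001]
ft_force: [1.1, 0.1, -0.5]
opening: 0.213
gripper_force: 30.0
```

jog_arm(
  targets=[
    [[-0.1,1,0],[0,0,3],10],
    [[-0.1,1,0],[0,0,3],10],
    [[-0.1,1,0],[0,0,3],10],
    [[-0.1,1,0],[0,0,3],10],
    [[-0.1,1,0],[0,0,3],10],
    [[-0.1,1,0],[0,0,2],10],
    [[-0.1,1,0],[0,0,2],10],
    [[-0.1,1,0],[0,0,0],10],
    [[-0.1,1,0],[0,0,0],10],
    [[0,1,0],[0,0,0],10],
  ],
)

```text
time: 20.57
eef_pos: [0.4306, -0.0276, 0.1971]
orientation: [-0.0, -0.278, 0.96, 0.0]
ft_force: [-0.1, 0.7, -0.6]
opening: 0.213
gripper_force: 30.0
```

jog_arm(
  targets=[
    [[0,0.9,0],[0,0,0],10],
    [[0,0.8,0],[0,0,0],10],
    [[0,0.5,0],[0,0,0],10],
    [[0,0.3,0],[0,0,0],10],
    [[0,0,0],[0,0,0],10],
    [[0,0,0],[0,0,0],10],
    [[0,0,0],[0,0,0],10],
  ],
)

```text
time: 21.15
eef_pos: [0.4315, 0.0331, 0.197]
orientation: [-0.0, -0.278, 0.961, -0.0]
ft_force: [-0.1, 0.3, -0.9]
opening: 0.214
gripper_force: 30.0
```

```bash
python3 - <<'E'
from h import *
s=r.state();q=s['orientation'];e=s['eef_pos'];print(e,'yaw',np.degrees(2*np.arctan2(q[2],q[1]))-90)
c=calibration('wrist');im,d=snapshot('wrist')
P,u,v=pts(c,d);zz=e[2]+.0026
w=P-[e[0],e[1],zz]
rr=np.hypot(w[:,0],w[:,1])
k=(rr<.06)&(w[:,2]>-.012)&(w[:,2]<.019)
t=k&(abs(w[:,2]-.016)<.003);print('disc top',t.sum(),np.median(w[t],0))
th=np.degrees(np.arctan2(w[:,1],w[:,0]))
out=[]
for b in range(-180,180,4):
    m=k&(th>=b)&(th<b+4)&(w[:,2]>.012)
    if m.sum()>3: out.append((b,round(rr[m].max()*1e3,1)))
print(out)
ear=k&(rr>.040)&(w[:,2]>0)&(w[:,2]<.010);print('ears',ear.sum(),[(th[ear&(th>0)].mean() if (ear&(th>0)).any() else None),(th[ear&(th<0)].mean() if (ear&(th<0)).any() else None)], rr[ear].max() if ear.any() else 0)
b=(rr<.045)&(w[:,2]>.036)&(w[:,2]<.046);print('bar top',b.sum(),cv2.minAreaRect((w[b,:2]*1000).astype(np.float32)) if b.any() else '')
save('w7.png',im)
E
```

```text
[0.43148203 0.033087   0.19695177] yaw 122.31071421101078
disc top 4388 [-0.01789682 -0.01531555  0.01565385]
[(-180, np.float64(36.6)), (-176, np.float64(36.1)), (-172, np.float64(36.1)), (-168, np.float64(36.2)), (-164, np.float64(36.1)), (-160, np.float64(36.3)), (-156, np.float64(35.9)), (-152, np.float64(35.9)), (-148, np.float64(35.8)), (-144, np.float64(36.0)), (-140, np.float64(35.8)), (-136, np.float64(35.9)), (-132, np.float64(36.1)), (-128, np.float64(35.8)), (-124, np.float64(35.6)), (-120, np.float64(35.9)), (-116, np.float64(35.8)), (-112, np.float64(35.9)), (-108, np.float64(35.7)), (-104, np.float64(35.7)), (-100, np.float64(35.9)), (-96, np.float64(36.0)), (-92, np.float64(36.0)), (-88, np.float64(35.8)), (-84, np.float64(35.8)), (-80, np.float64(35.9)), (-76, np.float64(36.0)), (-72, np.float64(36.1)), (-68, np.float64(35.8)), (-64, np.float64(35.6)), (-60, np.float64(36.3)), (-56, np.float64(35.9)), (-52, np.float64(36.0)), (-48, np.float64(36.3)), (-44, np.float64(36.5)), (-40, np.float64(36.2)), (8, np.float64(34.0)), (12, np.float64(37.2)), (52, np.float64(37.6)), (56, np.float64(29.4)), (104, np.float64(37.4)), (108, np.float64(37.1)), (112, np.float64(37.2)), (116, np.float64(37.0)), (120, np.float64(37.2)), (124, np.float64(36.5)), (128, np.float64(36.8)), (132, np.float64(37.0)), (136, np.float64(36.9)), (140, np.float64(36.8)), (144, np.float64(36.7)), (148, np.float64(36.3)), (152, np.float64(36.5)), (156, np.float64(36.4)), (160, np.float64(36.7)), (164, np.float64(36.7)), (168, np.float64(36.0)), (172, np.float64(36.2)), (176, np.float64(36.4))]
ears 204 [None, np.float64(-148.3505437281145)] 0.0463200872197572
bar top 5053 ((-2.811062812805176, 2.599689483642578), (59.10832214355469, 44.28525924682617), 53.84152603149414)
```

View pics/w7.png

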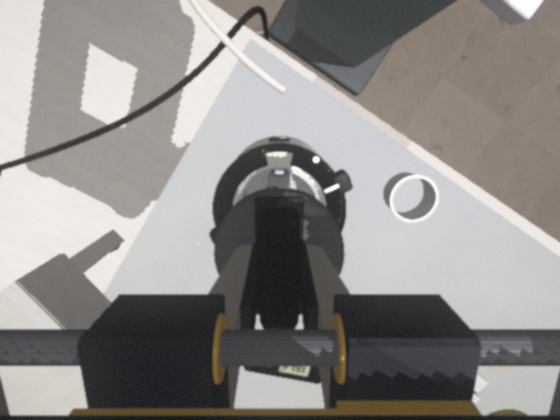

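jog_arm(
  targets=[
    [[0.08,0.085,0],[0,0,0.4],10],
    [[0,0,-0.6],[0,0,0],10],
    [[0,0,-0.6],[0,0,0],10],
    [[0,0,-0.6],[0,0,0],10],
    [[0,0,-0.6],[0,0,0],10],
    [[0,0,-0.4],[0,0,0],10],
    [[0,0,-0.1],[0,0,0],10],
    [[0,0,0],[0,0,0],10],
    [[0,0,0],[0,0,0],10],
  ],
)

```text
time: 21.95
eef_pos: [0.434, 0.0358, 0.1249]
orientation: [0.0, -0.282, 0.96, -0.0]
ft_force: [0.0, -0.6, -0.8]
opening: 0.216
gripper_force: 30.0
```

```bash
python3 - <<'E'
from h import *
s=r.state();q=s['orientation'];e=s['eef_pos'];print(e,'yaw',np.degrees(2*np.arctan2(q[2],q[1]))-90,s['ft_force'])
c=calibration('wrist');im,d=snapshot('wrist')
g=im.min(2);vv,uu=np.nonzero(g>140)
Q=ray(c,np.c_[uu,vv],.114);rr=np.hypot(Q[:,0]-.4333,Q[:,1]-.0356)
k=(rr>.045)&(rr<.058);m=np.zeros((420,560),np.uint8);m[vv[k],uu[k]]=1
n,l,st,ce=cv2.connectedComponentsWithStats(m)
for i in range(1,n):
    if st[i,4]>8: X=ray(c,[ce[i]],.114)[0];print(st[i],X.round(4),np.hypot(X[0]-.4333,X[1]-.0356).round(4),np.degrees(np.arctan2(X[1]-.0356,X[0]-.4333)).round(1))
E
```

```text
[0.43399953 0.03575249 0.12485185] yaw 122.71437050543824 [ 0.00223213 -0.56740317 -0.81163388]
[237 151  28  12  79] [ 0.3984 -0.0048  0.114 ] 0.0533 -130.8
[283 150   5   3  11] [0.3858 0.0101 0.114 ] 0.0539 -151.8
[310 152  45  31 252] [0.3787 0.0387 0.114 ] 0.0547 176.8
[187 155  47 101 309] [ 0.4418 -0.0172  0.114 ] 0.0535 -80.9
[260 157  34  11 293] [0.3939 0.009  0.114 ] 0.0475 -146.0
[336 173   5   5  19] [0.3808 0.0448 0.114 ] 0.0533 170.1
[208 186   4   5   9] [ 0.4294 -0.0163  0.114 ] 0.0521 -94.2
[344 200  15  10  87] [0.3913 0.0621 0.114 ] 0.0496 147.7
[346 211  25  78 307] [0.4124 0.0861 0.114 ] 0.0546 112.5
[202 264  13   8  58] [0.4757 0.0084 0.114 ] 0.0504 -32.6
[204 281   8   9  32] [0.4862 0.0145 0.114 ] 0.0569 -21.8
```

jog_arm(
  targets=[
    [[-0.02,-0.02,0],[0,0,0],10],
    [[0,0,-0.2],[0,0,0],10],
    [[0,0,-0.2],[0,0,0],10],
    [[0,0,-0.2],[0,0,0],10],
    [[0,0,-0.2],[0,0,0],10],
    [[0,0,-0.1],[0,0,0],10],
    [[0,0,0],[0,0,0],10],
    [[0,0,0],[0,0,0],10],
  ],
)

```text
time: 22.67
eef_pos: [0.4329, 0.0354, 0.1017]
orientation: [-0.0, -0.282, 0.959, 0.0]
ft_force: [0.3, -0.1, -0.3]
opening: 0.215
gripper_force: 30.0
```

jog_arm(
  targets=[
    [[0,0,-0.06],[0,0,0],10],
    [[0,0,-0.06],[0,0,0],10],
    [[0,0,-0.04],[0,0,0],10],
    [[0,0,0],[0,0,0],10],
    [[0,0,0],[0,0,0],10],
  ],
)

```text
time: 23.08
eef_pos: [0.4331, 0.0353, 0.0979]
orientation: [-0.0, -0.282, 0.959, 0.0]
ft_force: [0.6, -0.3, -2.0]
opening: 0.214
gripper_force: 30.0
```

jog_arm(
  targets=[
    [[0,0,-0.03],[0,0,0],10],
    [[0,0,-0.03],[0,0,0],10],
    [[0,0,0],[0,0,0],10],
    [[0,0,0],[0,0,0],10],
  ],
)

```text
time: 23.42
eef_pos: [0.4332, 0.0354, 0.0973]
orientation: [0.0, -0.282, 0.959, -0.0]
ft_force: [-4.0, 0.2, 13.1]
opening: 0.216
gripper_force: 30.0
```

jog_arm(
  targets=[
    [[0,0,0.02],[0,0,0],10],
    [[0,0,0],[0,0,0],10],
    [[0,0,0],[0,0,-3],10],
    [[0,0,0],[0,0,-3],10],
    [[0,0,0],[0,0,-3],10],
    [[0,0,0],[0,0,-3],10],
    [[0,0,0],[0,0,-3],10],
    [[0,0,0],[0,0,0],10],
  ],
)

```text
time: 24.08
eef_pos: [0.4338, 0.0352, 0.0974]
orientation: [0.001, -0.153, 0.988, -0.0]
ft_force: [-1.0, -1.2, 5.3]
opening: 0.214
gripper_force: 30.0
```

jog_arm(
  targets=[
    [[0,0,0],[0,0,-3],10],
    [[0,0,0],[0,0,-3],10],
    [[0,0,0],[0,0,-3],10],
    [[0,0,0],[0,0,-3],10],
    [[0,0,0],[0,0,-3],10],
    [[0,0,0],[0,0,-3],10],
    [[0,0,0],[0,0,-1],10],
    [[0,0,0],[0,0,0],10],
    [[0,0,0],[0,0,0],10],
    [[0,0,0],[0,0,0],10],
  ],
)

```text
time: 24.92
eef_pos: [0.4339, 0.035, 0.0974]
orientation: [0.001, 0.011, 1.0, -0.0]
ft_force: [0.6, -2.3, 5.1]
opening: 0.216
gripper_force: 30.0
```

```bash
python3 - <<'E'
from h import *
s=r.state();q=s['orientation'];e=s['eef_pos'];print(e,'yaw',np.degrees(2*np.arctan2(q[2],q[1]))-90,s['ft_force'],s['moment'],s['gripper_force'],s['opening'])
c=calibration('wrist');im,d=snapshot('wrist')
P,u,v=pts(c,d);w=P-[.4333,.0356,.1];rr=np.hypot(w[:,0],w[:,1]);hz=w[:,2]
b=(rr<.034)&(hz>.036)&(hz<.046)&(w[:,0]<-.012)&(abs(w[:,1])<.02);Q=w[b]
print('bar top z',np.median(hz[b]),b.sum())
for lo in (-.030,-.026,-.022,-.018):
    k=(Q[:,0]>=lo)&(Q[:,0]<lo+.004)
    if k.sum()>5: print(lo,Q[k,1].min(),Q[k,1].max())
t=(rr<.037)&(abs(hz-.016)<.003)
A=np.c_[w[t,:2],np.ones(t.sum())];print('disc plane',np.linalg.lstsq(A,hz[t],rcond=None)[0],t.sum())
save('w8.png',im)
E
```

```text
[0.43386983 0.03504412 0.09738054] yaw 88.75157193362418 [ 0.55428943 -2.2998956   5.13331375] [-0.42238713  0.05156321  0.08493035] 30.002371966838837 0.2164243036045754
bar top z 0.04098761910418133 1528
-0.03 -0.009150906864587038 0.009709606662413495
-0.026 -0.00928860247349347 0.010077389665142683
-0.022 -0.009421203431316486 0.010083742484201373
-0.018 -0.009588297467233744 0.010113467737645689
disc plane [-0.02188524  0.00123088  0.01540594] 4366
```

View pics/w8.png

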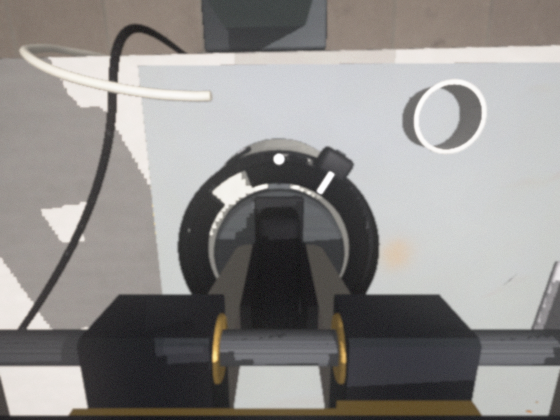

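```bash
python3 -c "
from plant import ticket
print(ticket.hand_in())"
```

```text
the job is handed in; nothing more can be done
None
```

I handed the job in with the caramel in the grinder's cup and the lid seated and turned to the two dots (about 34° clockwise), still gripped at 30 N; hand-in gave no verdict, and I did not re-measure the jar, fan and ring cutter at the end, though nothing suggested they had been touched.

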